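# Load the sampler rack in reverse order

## Robot

A 7-joint arm with a two-finger parallel gripper is mounted at the origin on the work surface. World frame = base frame: x ahead of the robot, y to its left, z up, the work surface at z = 0. Lengths are in m, angles in rad, forces in N, time in s.
With the tool pointing down it reaches from about 0.35 to 0.9 m from the base axis. Payload 19.9 kg.
Tool frame: the origin (TCP) lies midway between the tips of the shut fingers; the grasp point (between the pads) lies 19 mm behind it (env.pinch_z is the distance from the TCP to the grasp point, in m); z points along the fingers, y is the line along which they close (so a half turn about z gives the same grasp; the last joint's range is limited). The gripper opens to 94 mm and grips with 3 to 60 N. Pads are 16 mm wide; open, the fingers measure 119 mm over their backs; the gripper's body (75 mm by 177 mm) begins 78 mm behind the grasp point.
Start: joints at [-1.321, 0.417, -0.01, 1.614, 0.005, 1.111, -0.053], TCP at [0.18, 0.599, 0.205] pointing down, gripper open.
Joint ranges: [-2.81, 2.81], [-0.39, 2.02], [-1.27, 1.25], [0.06, 2.57], [-1.19, 4.33], [0.19, 2], [-2.82, 2.82]. Speed limits (rad/s): [1.89, 1.89, 2.39, 2.39, 3.01, 3.01, 3.01].

## Interface

Orientations are given as a unit quaternion [x, y, z, w].
In Python, from station import status, imaging, order, env gives the robot as it stands.
- The arm moves only by the tool jog_arm, never from a script. Its argument "targets" is a list of rows, each an object of numbers: "dx", "dy", "dz": the shift along the tool's x, y, z in mm; "spin": the turn about the tool's z in rad; "grip": the opening, from -1 (shut) to 1 (fully open). A call has 1 to 8 rows; each row is the pose to reach, as a shift and turn from the pose commanded when the call began, along the tool's axes at that moment; what a row does not reach only later rows make up. A row lasts 1/12 s, in which the tool goes at most 41.7 mm and 7.16 degrees, less where a joint would pass 70% of its speed; a pose out of reach is approached as far as the arm can. A call with a gripper value outside its range is refused whole. The fingers move at their own pace and stop on an object; "force" is the grip in N (left out, the last holds). Time passes only in rows, so rows that repeat a pose let the fingers close. It gives the time, the measured TCP pose, the force, the opening and the grip force at its end, in the units of the state.
- status.get_obs(): the state, without advancing time (a new reading comes with each control period).
- imaging.camera(name): name is "side" or "top" or "wrist"; returns the picture (420x560x3 uint8, red, green, blue); there is no depth.
- imaging.camera_info(name): a dict with "K" (3x3 intrinsics, pixels), "origin" and "orientation" of the camera in the world; the wrist camera has in their place "tool_from_camera" (4x4, takes a point from camera to tool coordinates, whose origin is the TCP and whose axes are the flange's). Camera axes: x right, y down, z forward; pixel columns grow to the right and rows downward; lengths in m; the calibration is good to about 2 mm. The wrist camera is an equidistant fisheye: a pixel r from the principal point sees the ray r / f radians off the axis. A picture is of the moment at which its call begins: read the wrist's pose just before it. camera_info takes no time and is no camera call.
- order.job_done(): hands the job in; it is judged then, once.
The state is a dict: "time_s": time; "qpos": joint angles; "qvel": joint speeds; "joint_efforts": joint torques, N m; "tool_pos": TCP position; "tool_rot": TCP orientation; "force": force on the tool from outside, world axes, zero at the start; "wrist_torque": the same for the moment, N m; "width": opening from 0.0 (shut) to 1.0 (fully open); "gripper_force": force on a finger pad.
Only numpy, scipy, OpenCV 4.12 (cv2) and the standard library are available. Lean on these libraries where they do the work, as an engineer would, in place of code of your own. Each camera call takes 0.05 s, during which the arm holds its last target. There are 200 camera calls.

## Task

The sampler reads its rack from the other end, so move all four amber bottles from the coloured docks on the grey stand into the green rack, one to a well, in the reverse left-to-right order: the bottle at the left end of the stand goes into the right-end well of the rack, the next one into the well beside it, and so on. Keep the bottles upright, set each one down on the floor of its well without dropping or throwing it, and leave them all standing there by themselves.

Things in the scene. Friction and masses are not known exactly. Their poses are not given: they have to be found in the camera images.
- bottle_white: loose small amber glass bottle with a white screw cap, standing upright; a plain cylinder 32 mm in diameter up to 58 mm, then a short shoulder and the cap, 26 mm in diameter, from 64 to 82 mm (overall height 82 mm), 60 to 120 g. Origin: centre of its underside; z up along the bottle; its yaw means nothing. At the start it stands in the white dock.
- bottle_red: loose small amber glass bottle with a red screw cap, standing upright; a plain cylinder 32 mm in diameter up to 58 mm, then a short shoulder and the cap, 26 mm in diameter, from 64 to 82 mm (overall height 82 mm), 60 to 120 g. Origin: centre of its underside; z up along the bottle; its yaw means nothing. At the start it stands in the red dock.
- bottle_blue: loose small amber glass bottle with a blue screw cap, standing upright; a plain cylinder 32 mm in diameter up to 58 mm, then a short shoulder and the cap, 26 mm in diameter, from 64 to 82 mm (overall height 82 mm), 60 to 120 g. Origin: centre of its underside; z up along the bottle; its yaw means nothing. At the start it stands in the blue dock.
- bottle_yellow: loose small amber glass bottle with a yellow screw cap, standing upright; a plain cylinder 32 mm in diameter up to 58 mm, then a short shoulder and the cap, 26 mm in diameter, from 64 to 82 mm (overall height 82 mm), 60 to 120 g. Origin: centre of its underside; z up along the bottle; its yaw means nothing. At the start it stands in the yellow dock.
- dock_white: fixed white plastic docking cup on the grey stand, open at the top, 52 x 52 mm outside, 44 x 44 mm inside, 24 mm high, floor 4 mm thick (so a bottle in it stands 4 mm above the dock's origin and the walls rise 20 mm above the bottle's underside). Origin: centre of the cup's underside, 6 mm above the bench; axes parallel to the stand's.
- dock_red: fixed red plastic docking cup on the grey stand, open at the top, 52 x 52 mm outside, 44 x 44 mm inside, 24 mm high, floor 4 mm thick (so a bottle in it stands 4 mm above the dock's origin and the walls rise 20 mm above the bottle's underside). Origin: centre of the cup's underside, 6 mm above the bench; axes parallel to the stand's.
- dock_blue: fixed blue plastic docking cup on the grey stand, open at the top, 52 x 52 mm outside, 44 x 44 mm inside, 24 mm high, floor 4 mm thick (so a bottle in it stands 4 mm above the dock's origin and the walls rise 20 mm above the bottle's underside). Origin: centre of the cup's underside, 6 mm above the bench; axes parallel to the stand's.
- dock_yellow: fixed yellow plastic docking cup on the grey stand, open at the top, 52 x 52 mm outside, 44 x 44 mm inside, 24 mm high, floor 4 mm thick (so a bottle in it stands 4 mm above the dock's origin and the walls rise 20 mm above the bottle's underside). Origin: centre of the cup's underside, 6 mm above the bench; axes parallel to the stand's.
- stand: fixed grey carrier plate on the bench, 70 mm (x) by 236 mm (y), 6 mm thick, that carries the four docks in a row along its y axis, at y = -84, -28, 28 and 84 mm, x = 0, in an order that changes. Origin: centre of its underside, on the bench; z up; turned at most 0.4 rad from the world axes, so its +y points to the robot's left. It stands to the left or the right of the rack.
- rack: fixed green rack, an open box 60 (x) by 228 (y) by 24 mm high; three walls part it into a row of four wells, 52 x 52 mm inside, centred at y = -84, -28, 28, 84 mm, x = 0; walls and floor 4 mm thick (a bottle stands 4 mm above the origin, 20 mm of wall around it). All empty at the start. Origin: centre of underside, on the bench; z up; turned at most 0.4 rad, so +y points to the robot's left.

How it is judged:
By the outcome, as a careful person would: the job done as asked, in the order asked, and still so for the second after the job is handed in, with the robot touching nothing.
It also fails if it takes over 104 s, if anything falls off the work surface, if the arm or the gripper's body presses on something with over 40 N, if the wrist force passes 120 N, or if a joint passes its speed limit or range.

## Working session

There is one attempt and no reset: what is moved stays moved. The work goes in short steps, Python scripts to look and compute and a tool call to move; the robot and the scene stay as the last step left them, time stands still between calls to the robot, and variables do not carry over. Pictures are saved under pics/ and viewed, at most 14 in all, crops included, and the job is handed in when it is done.

Besides the shell and the picture viewer there is one more tool, called after "Emit:" as name(argument=value, ...) on one line, values as JSON. jog_arm: Moves the arm, as the interface text tells. Its arguments: {"type":"object","properties":{"targets":{"type":"array","items":{"type":"object","properties":{"dx":{"type":"number"},"dy":{"type":"number"},"dz":{"type":"number"},"spin":{"type":"number"},"grip":{"type":"number"}}}},"force":{"type":"number"}},"required":["targets"]}

```bash
ls; mkdir -p pics; python3 - <<'E'
from station import status, imaging, order, env
import cv2,numpy as np
print(status.get_obs())
print(env.pinch_z)
for n in ("top","side","wrist"):
    print(n,imaging.camera_info(n))
    im=imaging.camera(n); cv2.imwrite(f"pics/{n}0.png",im[:,:,::-1])
E
```

```text
pics
{'time_s': 0.0, 'qpos': array([-1.32047523,  0.41798357, -0.01034214,  1.61414894,  0.00466406,
        1.11066659, -0.05299874]), 'qvel': array([ 0.00033359,  0.00063673, -0.00209606, -0.00161397, -0.00066236,
        0.00119898, -0.00083316]), 'joint_efforts': array([ 1.33614767e-04, -8.51230717e+01,  6.39251266e-01, -4.25994337e+01,
       -4.88259061e-02,  1.85235240e-02,  1.12939665e-04]), 'tool_pos': array([0.1796861 , 0.59823997, 0.2048297 ]), 'tool_rot': array([ 1.45378894e-01,  9.89375878e-01, -5.87569386e-04, -6.55314149e-05]), 'force': array([ 0.27832929, -0.51223772,  1.01923708]), 'wrist_torque': array([ 0.02529647,  0.01798148, -0.02654214]), 'gripper_force': 0.0, 'width': 1.0003569884980275}
0.0188
top {'K': array([[418.59855633,   0.        , 285.50946717],
       [  0.        , 418.59855633, 210.49486904],
       [  0.        ,   0.        ,   1.        ]]), 'origin': array([ 0.36755989, -0.01001073,  0.88811564]), 'orientation': array([-0.70107947,  0.70662875, -0.0601919 ,  0.07443331])}
side {'K': array([[392.22654717,   0.        , 277.43015954],
       [  0.        , 392.22654717, 209.59194952],
       [  0.        ,   0.        ,   1.        ]]), 'origin': array([ 0.05832296, -0.54180108,  0.60719665]), 'orientation': array([ 0.85249936, -0.29589391,  0.15036233, -0.40383512])}
wrist {'K': array([[325.1922621 ,   0.        , 276.77536733],
       [  0.        , 325.1922621 , 206.30445102],
       [  0.        ,   0.        ,   1.        ]]), 'tool_from_camera': array([[ 8.22900323e-04, -9.60098684e-01, -2.79660221e-01,
         8.33254731e-02],
       [ 9.99999117e-01,  1.08193057e-03, -7.71867102e-04,
        -1.35880474e-03],
       [ 1.04364153e-03, -2.79659339e-01,  9.60098727e-01,
        -1.77730212e-01],
       [ 0.00000000e+00,  0.00000000e+00,  0.00000000e+00,
         1.00000000e+00]])}
```

View pics/top0.png

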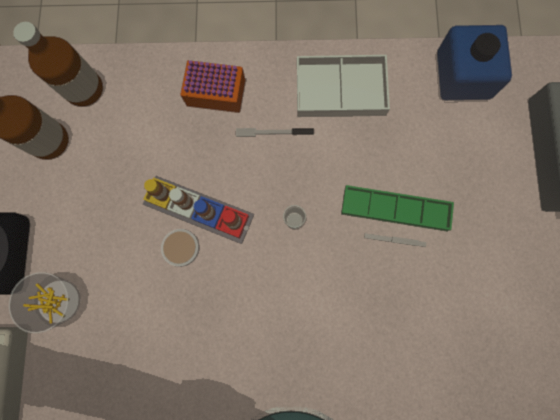

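View pics/side0.png

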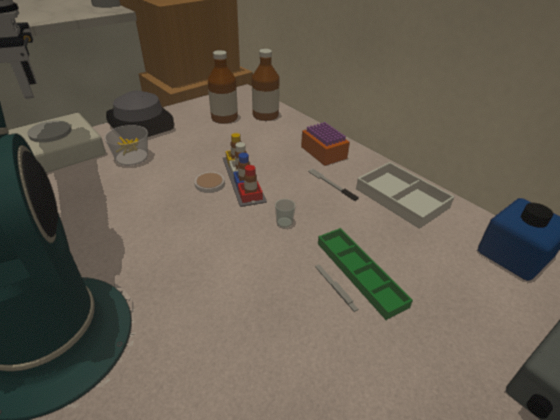

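Top view: stand at left, pixels (143,180)–(252,238), order from the left yellow, white, blue, red; rack at (342,187)–(452,228), empty. Side view: the caps at about (236,137), (240,149), (244,157), (251,170) and the rack corners (318,234)–(410,300). I'll zoom in on both.

```bash
python3 - <<'E'
import cv2,numpy as np
t=cv2.imread("pics/top0.png"); s=cv2.imread("pics/side0.png")
def c(im,x,y,w,h,k): return cv2.resize(im[y:y+h,x:x+w],None,fx=k,fy=k,interpolation=cv2.INTER_CUBIC)
a=c(t,135,170,130,75,6); cv2.imwrite("pics/z1.png",a)   
b=np.hstack([c(s,215,125,65,85,6),c(s,310,220,110,102,3.7)[:375] if 0 else cv2.resize(s[220:322,310:420],(400,510))])
cv2.imwrite("pics/z2.png",b); print(a.shape,b.shape)
E
```

```text
(450, 780, 3) (510, 790, 3)
```

View pics/z1.png

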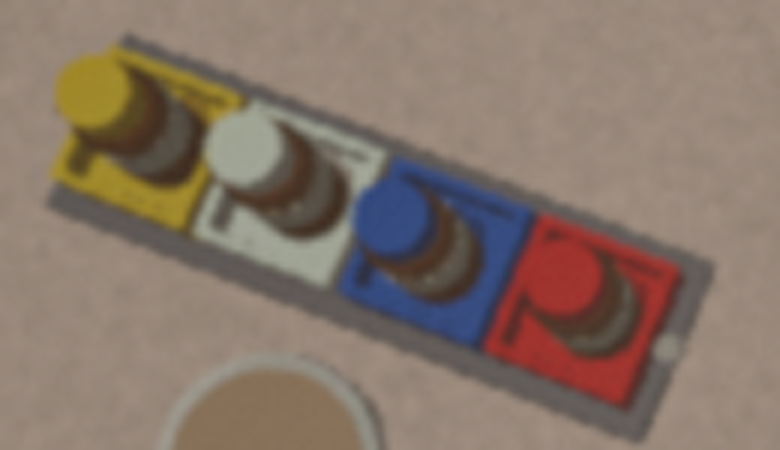

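View pics/z2.png

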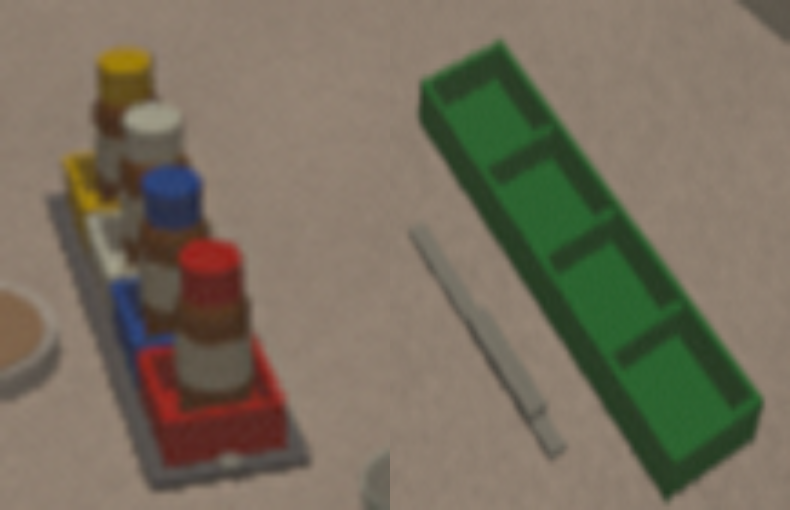

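The top crop shows cap-top centres at crop pixels yellow (93,90), white (245,148), blue (395,217), red (565,277), and plate corners at (125,35), (713,262), (640,442), (47,200). The side crop shows caps at (125,61), (152,118), (172,182), (211,253). The rack is empty and its outline is clear, so I'll triangulate the caps and fit the outlines.

```bash
cat > h.py <<'E'
import cv2,numpy as np
from station import status, imaging, order, env
from scipy.spatial.transform import Rotation as R
from scipy.optimize import least_squares, minimize
def cam(n):
    i=imaging.camera_info(n); return i["K"],R.from_quat(i["orientation"]).as_matrix(),i["origin"]
def proj(n,P):
    K,M,o=cam(n); c=(np.atleast_2d(P)-o)@M; u=c@K.T; return u[:,:2]/u[:,2:]
def box(x,y,yaw,z0,lx,ly,h):
    c=np.array([[i*lx/2,j*ly/2,k*h] for i in(-1,1) for j in(-1,1) for k in(0,1)])
    return c@R.from_euler('z',yaw).as_matrix().T+[x,y,z0]
def tri(obs):  # {cam:px}
    f=lambda p:np.concatenate([proj(n,p)[0]-u for n,u in obs.items()])
    r=least_squares(f,[.45,0,.05]); return r.x,np.abs(r.fun).max()
E
cat > m1.py <<'E'
from h import *
z=lambda X,Y,ox,oy:np.array([ox+(X+.5)/6-.5,oy+(Y+.5)/6-.5])
T=dict(y=(93,90),w=(245,148),b=(395,217),r=(565,277)); S=dict(y=(125,61),w=(152,118),b=(172,182),r=(211,253))
C=[]
for k in T:
    p,e=tri({"top":z(*T[k],135,170),"side":z(*S[k],215,125)}); C.append(p); print(k,p.round(4),e.round(2))
C=np.array(C)
print("spacing",np.linalg.norm(np.diff(C,axis=0),axis=1))
# stand plate from top corners
pc=np.array([z(*c,135,170) for c in((125,35),(713,262),(640,442),(47,200))])
f=lambda q:(proj("top",box(q[0],q[1],q[2],0,.07,.236,.006)[[7,5,1,3]])-pc).ravel()
r=least_squares(f,[.45,.2,0]); st=r.x; print("stand",st.round(4),"res",r.fun.round(1))
rot=R.from_euler('z',st[2]).as_matrix()[:2,:2]
print("docks l->r",(st[:2]+np.array([[0,d] for d in(.084,.028,-.028,-.084)])@rot.T).round(4).tolist())
ms={}
for n in("top","side"):
    im=cv2.imread(f"pics/{n}0.png"); h=cv2.cvtColor(im,cv2.COLOR_BGR2HSV)
    m=cv2.inRange(h,(45,100,30),(80,255,255)); k,l,s,_=cv2.connectedComponentsWithStats(m)
    ms[n]=cv2.resize((l==1+s[1:,4].argmax()).astype(np.uint8),None,fx=4,fy=4,interpolation=cv2.INTER_NEAREST); print(s[1+s[1:,4].argmax()])
def cost(q):
    c=0
    for n,m in ms.items():
        a=np.zeros_like(m); u=(proj(n,box(*q,.06,.228,.024))+.5)*4-.5
        cv2.fillConvexPoly(a,cv2.convexHull((u*16).round().astype(np.int32)),1,shift=4); c+=1-(a&m).sum()/(a|m).sum()
    return c
for zz in (None,0):
    g=(lambda q:cost(q)) if zz is None else (lambda q:cost([*q,0]))
    r=minimize(g,[.45,-.23,.1,0][:4 if zz is None else 3],method="Nelder-Mead",options=dict(xatol=1e-4,fatol=1e-5,maxiter=800,initial_simplex=None if 0 else np.vstack([[.40,-.23,-.1,0][:4 if zz is None else 3]]+[np.array([.40,-.23,-.1,0][:4 if zz is None else 3])+np.eye(4)[i][:4 if zz is None else 3]*s for i,s in enumerate((.05,.05,-.15,.02)[:4 if zz is None else 3])]))); print("rack",r.x.round(4),r.fun)
q=r.x; rot=R.from_euler('z',q[2]).as_matrix()[:2,:2]
print("wells r->l",(q[:2]+np.array([[0,d] for d in(-.084,-.028,.028,.084)])@rot.T).round(4).tolist())
E
python3 m1.py
```

```text
y [0.5763 0.2727 0.0918] 0.16
w [0.556  0.2213 0.0926] 0.13
b [0.5322 0.1713 0.093 ] 0.01
r [0.5117 0.1153 0.0945] 0.12
spacing [0.05531979 0.05536854 0.05969434]
stand [ 0.5445  0.1971 -0.3868] res [-0.2 -1.   0.8  0.1  0.2  0.3 -0.9  0.5]
docks l->r [[0.5762, 0.2749], [0.5551, 0.2231], [0.5339, 0.1712], [0.5128, 0.1193]]
[ 342  186  111   43 2567]
[ 319  229   93   90 2677]
rack [ 0.4  -0.23 -0.1   0.  ] 2.0
rack [ 0.4  -0.23 -0.1 ] 2.0
wells r->l [[0.3916, -0.3136], [0.3972, -0.2579], [0.4028, -0.2021], [0.4084, -0.1464]]
```

```bash
python3 - <<'E'
s=open('m1.py').read()
i=s.index("for zz in"); j=s.index("q=r.x; rot")
s=s[:i]+'''K,M,o=cam("top"); d=M@np.linalg.inv(K)@[397,208,1]; g=o+d*(.012-o[2])/d[2]; print("guess",g)
for k in(4,3):
    x0=np.array([g[0],g[1],-.1,0])[:k]; D=np.diag([.02,.02,-.1,.01])[:k,:k]
    r=minimize(lambda q:cost([*q[:3],q[3] if k==4 else 0]),x0,method="Nelder-Mead",options=dict(xatol=1e-4,fatol=1e-5,maxiter=900,initial_simplex=np.vstack([x0,x0+D]))); print("rack",r.x.round(4),r.fun)
'''+s[j:]
open('m1.py','w').write(s)
E
python3 m1.py | tail -6
```

```text
[ 342  186  111   43 2567]
[ 319  229   93   90 2677]
guess [ 0.53981317 -0.22949877  0.012     ]
rack [ 0.5429 -0.2269 -0.173  -0.0028] 0.43501051013435055
rack [ 0.542  -0.2267 -0.1707] 0.4412238227208547
wells r->l [[0.5277, -0.3095], [0.5372, -0.2543], [0.5467, -0.1992], [0.5562, -0.144]]
```

```bash
python3 - <<'E'
s=open('m1.py').read()
s=s.replace('''ms[n]=cv2.resize((l==1+s[1:,4].argmax()).astype(np.uint8),None''','''b=(l==1+s[1:,4].argmax()).astype(np.uint8); hb=np.zeros_like(b); cv2.fillConvexPoly(hb,cv2.convexHull(cv2.findNonZero(b)),1); ms[n]=cv2.resize(hb,None''').replace("(45,100,30)","(40,80,20)").replace("(80,255","(85,255")
open('m1.py','w').write(s)
E
python3 m1.py | tail -6
```

```text
[ 342  186  112   44 3085]
[   0  135   83  229 5814]
guess [ 0.53981317 -0.22949877  0.012     ]
rack [ 0.5429 -0.2312 -0.1732 -0.0103] 1.0280746650609665
rack [ 0.5407 -0.2284 -0.1719] 1.0382978723404257
wells r->l [[0.5263, -0.3111], [0.5359, -0.256], [0.5454, -0.2008], [0.555, -0.1456]]
```

```bash
sed -i 's/; k,l,s,_=cv2/; m[:,:280]=0; k,l,s,_=cv2/' m1.py
python3 m1.py | tail -6
```

```text
[ 342  186  112   44 3085]
[ 319  228   93   91 3169]
guess [ 0.53981317 -0.22949877  0.012     ]
rack [ 5.409e-01 -2.280e-01 -1.752e-01 -1.000e-04] 0.07683051344685721
rack [ 0.5409 -0.228  -0.1756] 0.07691916920254249
wells r->l [[0.5262, -0.3107], [0.536, -0.2556], [0.5458, -0.2005], [0.5555, -0.1453]]
```

```bash
cat >> h.py <<'E'
PZ=.0188
def rel(pos,yaw):
    "shift (mm) and spin from the measured pose to TCP pos with the tool y at world angle yaw, tool down"
    o=status.get_obs(); M=R.from_quat(o["tool_rot"]).as_matrix()
    d=(np.array(pos)-o["tool_pos"])@M*1000; a=np.arctan2(M[1,1],M[0,1])
    s=-((yaw-a+np.pi)%(2*np.pi)-np.pi)
    print("t",round(float(o["time_s"]),2),"shift",d.round(1),"spin",round(float(s),3))
E
python3 -c "
from h import *
rel((.576,.274,.2),-.387)"
```

```text
t 0.15 shift [-472.8 -196.6    5.2] spin 1.666
```

Emit:
jog_arm(targets=[{"dx": -40, "dy": -16, "dz": 0, "spin": 0.12, "grip": 1}, {"dx": -78, "dy": -32, "dz": 0, "spin": 0.24, "grip": 1}, {"dx": -115, "dy": -48, "dz": 0, "spin": 0.36, "grip": 1}, {"dx": -150, "dy": -63, "dz": 0, "spin": 0.48, "grip": 1}, {"dx": -185, "dy": -78, "dz": 0, "spin": 0.6, "grip": 1}, {"dx": -220, "dy": -92, "dz": 0, "spin": 0.72, "grip": 1}, {"dx": -255, "dy": -107, "dz": 0, "spin": 0.84, "grip": 1}, {"dx": -290, "dy": -121, "dz": 0, "spin": 0.96, "grip": 1}], force=20)

```text
time_s: 0.82
tool_pos: [0.4239, 0.3977, 0.2055]
tool_rot: [0.588, 0.809, -0.0, 0.0]
force: [0.5, 0.4, -0.4]
width: 1.0
gripper_force: 0.0
```

```bash
python3 -c "
from h import *
rel((.576,.274,.2),-.387)"
```

```text
t 0.82 shift [-164.5  106.7    5.5] spin 0.7
```

Emit:
jog_arm(targets=[{"dx": -32, "dy": 21, "dz": 1, "spin": 0.12}, {"dx": -64, "dy": 42, "dz": 2, "spin": 0.24}, {"dx": -96, "dy": 63, "dz": 3, "spin": 0.36}, {"dx": -128, "dy": 84, "dz": 4, "spin": 0.48}, {"dx": -155, "dy": 101, "dz": 5, "spin": 0.6}, {"dx": -164, "dy": 107, "dz": 5, "spin": 0.7}, {"dx": -164, "dy": 107, "dz": 5, "spin": 0.7}, {"dx": -164, "dy": 107, "dz": 5, "spin": 0.7}])

```text
invalid input
```

```bash
python3 - <<'E'
from h import *
o=status.get_obs(); print(o["tool_pos"],o["tool_rot"],o["qpos"].round(2))
np.savez("w1.npz",p=o["tool_pos"],q=o["tool_rot"])
im=imaging.camera("wrist"); cv2.imwrite("pics/w1.png",im[:,:,::-1])
rel((.576,.274,.2),-.387)
E
```

```text
[0.42385528 0.39769502 0.20550776] [ 5.88240935e-01  8.08685725e-01 -5.84395879e-06  1.24738372e-05] [-1.03  0.35  0.28  1.73 -0.11  1.08 -0.4 ]
t 0.87 shift [-155.3  105.3    6.3] spin 0.682
```

View pics/w1.png

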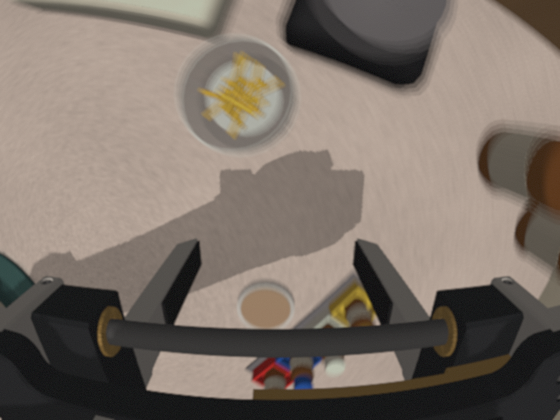

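The move was refused (no grip value in the rows). The wrist view, taken still short of the stand, shows the docks at about (350,305) yellow to (272,375) red between the fingers. I'll repeat the move with a grip value in every row.

Emit:
jog_arm(targets=[{"dx": -32, "dy": 21, "dz": 1, "spin": 0.12, "grip": 1}, {"dx": -64, "dy": 42, "dz": 2, "spin": 0.24, "grip": 1}, {"dx": -96, "dy": 63, "dz": 3, "spin": 0.36, "grip": 1}, {"dx": -128, "dy": 84, "dz": 4, "spin": 0.48, "grip": 1}, {"dx": -147, "dy": 102, "dz": 5, "spin": 0.6, "grip": 1}, {"dx": -150, "dy": 104, "dz": 6, "spin": 0.67, "grip": 1}, {"dx": -150, "dy": 104, "dz": 6, "spin": 0.67, "grip": 1}, {"dx": -150, "dy": 104, "dz": 6, "spin": 0.67, "grip": 1}])

```text
time_s: 1.53
tool_pos: [0.568, 0.2898, 0.199]
tool_rot: [0.819, 0.574, -0.0, -0.0]
force: [0.1, 1.0, 0.3]
width: 1.002
gripper_force: 0.0
```

```bash
python3 - <<'E'
from h import *
o=status.get_obs(); print(o["tool_pos"],o["tool_rot"],o["qpos"].round(2))
np.savez("w2.npz",p=o["tool_pos"],q=o["tool_rot"])
im=imaging.camera("wrist"); cv2.imwrite("pics/w2.png",im[:,:,::-1])
rel((.576,.274,.2),-.387)
E
```

```text
[0.56800848 0.28977127 0.19898497] [ 8.18848380e-01  5.74009680e-01 -4.66232413e-04 -2.36218451e-05] [-0.85  0.48  0.46  1.6  -0.23  1.12 -0.68]
t 1.58 shift [-12.5  13.3  -0.8] spin 0.04
```

View pics/w2.png

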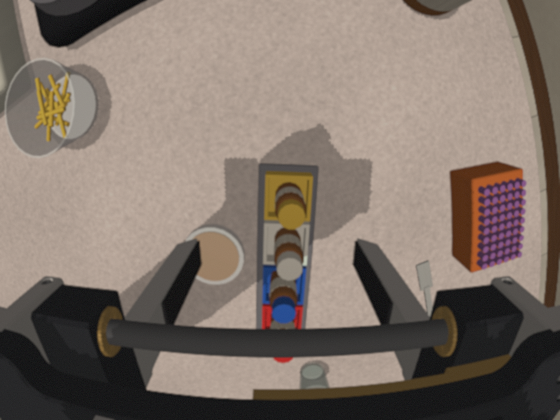

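The wrist view shows the cap-top centres at about yellow (291,215), white (290,266), blue (284,313), between the open fingers, with the row running straight down the picture. I'll check these against the fixed-camera values.

```bash
cat >> h.py <<'E'
def wray(u,p,q):
    i=imaging.camera_info("wrist"); K=i["K"]; T=i["tool_from_camera"]; M=R.from_quat(q).as_matrix()
    v=(np.array(u)-K[:2,2])/K[0,0]; t=np.linalg.norm(v); d=np.r_[np.sin(t)*v/t,np.cos(t)]
    return p+M@T[:3,3], M@T[:3,:3]@d
def wpt(u,z,p,q):
    o,d=wray(u,p,q); return (o+d*(z-o[2])/d[2])
E
python3 - <<'E'
from h import *
w=np.load("w2.npz"); p,q=w["p"],w["q"]
for n,u in dict(y=(291,215),w=(290,266),b=(284,313)).items(): print(n,wpt(u,.092,p,q).round(4))
# two-view triangulation of cap top: top cam ray + wrist ray
z=lambda X,Y:np.array([135+(X+.5)/6-.5,170+(Y+.5)/6-.5,1])
K,M,o=cam("top")
for n,c,u in(("y",(93,90),(291,215)),("w",(245,148),(290,266)),("b",(395,217),(284,313))):
    d=M@np.linalg.inv(K)@z(*c); a,e=wray(u,p,q); s=np.linalg.lstsq(np.c_[d,-e],a-o,rcond=None)[0]
    print(n,(o+d*s[0]).round(4),(a+e*s[1]).round(4))
for c in((263,165),(317,166)): print("plate corner",wpt(c,.006,p,q).round(4))
print(box(.5445,.1971,-.387,0,.07,.236,.006)[[3,7]].round(4))
E
```

```text
y [0.575  0.2751 0.092 ]
w [0.557  0.2258 0.092 ]
b [0.5329 0.1747 0.092 ]
y [0.5766 0.2735 0.0899] [0.5748 0.2744 0.0898]
w [0.5571 0.223  0.0871] [0.5563 0.2234 0.087 ]
b [0.533  0.1722 0.089 ] [0.5322 0.1726 0.0889]
plate corner [0.5587 0.3157 0.006 ]
plate corner [0.6171 0.2935 0.006 ]
[[0.5566 0.3196 0.006 ]
 [0.6214 0.2932 0.006 ]]
```

Emit:
jog_arm(targets=[{"dx": -12, "dy": 13, "dz": 0, "spin": 0.04, "grip": 1}, {"dx": -12, "dy": 13, "dz": 10, "spin": 0.04, "grip": 1}, {"dx": -12, "dy": 13, "dz": 40, "spin": 0.04, "grip": 1}, {"dx": -12, "dy": 13, "dz": 70, "spin": 0.04, "grip": 1}, {"dx": -12, "dy": 13, "dz": 100, "spin": 0.04, "grip": 1}, {"dx": -12, "dy": 13, "dz": 120, "spin": 0.04, "grip": 1}, {"dx": -12, "dy": 13, "dz": 120, "spin": 0.04, "grip": 1}, {"dx": -12, "dy": 13, "dz": 120, "spin": 0.04, "grip": 1}])

```text
time_s: 2.25
tool_pos: [0.5759, 0.2738, 0.0791]
tool_rot: [0.831, 0.557, -0.001, -0.0]
force: [0.0, 0.3, 0.6]
width: 0.997
gripper_force: 0.0
```

```bash
python3 -c "
from h import *
rel((.576,.274,.036),-.387)"
```

```text
t 2.25 shift [ 0.3  0.1 43.1] spin -0.002
```

Emit:
jog_arm(targets=[{"dx": 0, "dy": 0, "dz": 25, "spin": 0, "grip": 1}, {"dx": 0, "dy": 0, "dz": 43, "spin": 0, "grip": 1}, {"dx": 0, "dy": 0, "dz": 43, "spin": 0, "grip": 1}, {"dx": 0, "dy": 0, "dz": 43, "spin": 0, "grip": -1}, {"dx": 0, "dy": 0, "dz": 43, "spin": 0, "grip": -1}, {"dx": 0, "dy": 0, "dz": 43, "spin": 0, "grip": -1}, {"dx": 0, "dy": 0, "dz": 43, "spin": 0, "grip": -1}, {"dx": 0, "dy": 0, "dz": 43, "spin": 0, "grip": -1}], force=20)

```text
time_s: 2.92
tool_pos: [0.577, 0.2739, 0.0374]
tool_rot: [0.831, 0.556, 0.001, 0.0]
force: [1.3, -0.8, 0.2]
width: 0.682
gripper_force: 0.0
```

Emit:
jog_arm(targets=[{"dx": 0, "dy": 0, "dz": 0, "spin": 0, "grip": -1}, {"dx": 0, "dy": 0, "dz": 0, "spin": 0, "grip": -1}, {"dx": 0, "dy": 0, "dz": 0, "spin": 0, "grip": -1}, {"dx": 0, "dy": 0, "dz": 0, "spin": 0, "grip": -1}, {"dx": 0, "dy": 0, "dz": 0, "spin": 0, "grip": -1}, {"dx": 0, "dy": 0, "dz": 0, "spin": 0, "grip": -1}, {"dx": 0, "dy": 0, "dz": 0, "spin": 0, "grip": -1}])

```text
time_s: 3.5
tool_pos: [0.5766, 0.2737, 0.0364]
tool_rot: [0.831, 0.556, -0.0, 0.0]
force: [-0.5, -0.0, 0.9]
width: 0.333
gripper_force: 20.0
```

Emit:
jog_arm(targets=[{"dx": 0, "dy": 0, "dz": -10, "spin": 0, "grip": -1}, {"dx": 0, "dy": 0, "dz": -35, "spin": 0, "grip": -1}, {"dx": 0, "dy": 0, "dz": -70, "spin": 0, "grip": -1}, {"dx": 0, "dy": 0, "dz": -105, "spin": 0, "grip": -1}, {"dx": -10, "dy": 3, "dz": -124, "spin": 0, "grip": -1}, {"dx": -35, "dy": 11, "dz": -124, "spin": 0, "grip": -1}, {"dx": -70, "dy": 22, "dz": -124, "spin": -0.03, "grip": -1}, {"dx": -105, "dy": 33, "dz": -124, "spin": -0.06, "grip": -1}], force=25)

```text
time_s: 4.17
tool_pos: [0.5668, 0.1634, 0.1614]
tool_rot: [0.813, 0.582, 0.0, 0.0]
force: [1.1, -0.6, -1.5]
width: 0.335
gripper_force: 25.0
```

```bash
python3 -c "
from h import *
rel((.526,-.311,.16),-.176)"
```

```text
t 4.17 shift [-462.2  114.3    1.2] spin -0.152
```

Emit:
jog_arm(targets=[{"dx": -37, "dy": 9, "dz": 0, "spin": -0.02, "grip": -1}, {"dx": -74, "dy": 18, "dz": 0, "spin": -0.04, "grip": -1}, {"dx": -111, "dy": 27, "dz": 0, "spin": -0.06, "grip": -1}, {"dx": -148, "dy": 36, "dz": 0, "spin": -0.08, "grip": -1}, {"dx": -185, "dy": 46, "dz": 0, "spin": -0.1, "grip": -1}, {"dx": -222, "dy": 55, "dz": 0, "spin": -0.12, "grip": -1}, {"dx": -259, "dy": 64, "dz": 0, "spin": -0.14, "grip": -1}, {"dx": -296, "dy": 73, "dz": 0, "spin": -0.15, "grip": -1}])

```text
time_s: 4.83
tool_pos: [0.5395, -0.1414, 0.1613]
tool_rot: [0.768, 0.641, 0.0, 0.0]
force: [-0.0, 0.4, 0.1]
width: 0.334
gripper_force: 25.0
```

```bash
python3 -c "
from h import *
rel((.526,-.311,.16),-.176)"
```

```text
t 4.83 shift [-169.2   17.1    1.3] spin -0.004
```

Emit:
jog_arm(targets=[{"dx": -37, "dy": 4, "dz": 0, "spin": 0, "grip": -1}, {"dx": -74, "dy": 7, "dz": 0, "spin": 0, "grip": -1}, {"dx": -111, "dy": 11, "dz": 0, "spin": 0, "grip": -1}, {"dx": -145, "dy": 14, "dz": 0, "spin": 0, "grip": -1}, {"dx": -163, "dy": 16, "dz": 0, "spin": 0, "grip": -1}, {"dx": -169, "dy": 17, "dz": 0, "spin": 0, "grip": -1}, {"dx": -169, "dy": 17, "dz": 0, "spin": 0, "grip": -1}, {"dx": -169, "dy": 17, "dz": 0, "spin": 0, "grip": -1}])

```text
time_s: 5.5
tool_pos: [0.5265, -0.308, 0.1607]
tool_rot: [0.768, 0.64, 0.0, -0.0]
force: [0.4, 0.3, -0.9]
width: 0.334
gripper_force: 25.0
```

```bash
python3 - <<'E'
from h import *
o=status.get_obs(); print(o["tool_pos"])
w=imaging.camera("wrist"); s=imaging.camera("top")
cv2.imwrite("pics/a1.png",np.hstack([w[:,:,::-1],cv2.resize(s[150:270,330:470],(490,420))[:,:,::-1]])[:,60:][:, :].copy() if 0 else cv2.resize(np.hstack([w[:,:,::-1],cv2.resize(s[150:270,330:470],(490,420))[:,:,::-1]]),(800,320)))
rel((.526,-.311,.031),-.176)
E
```

```text
[ 0.52647484 -0.30801527  0.16068554]
t 5.6 shift [-3.900e+00 -1.000e-01  1.296e+02] spin -0.003
```

View pics/a1.png

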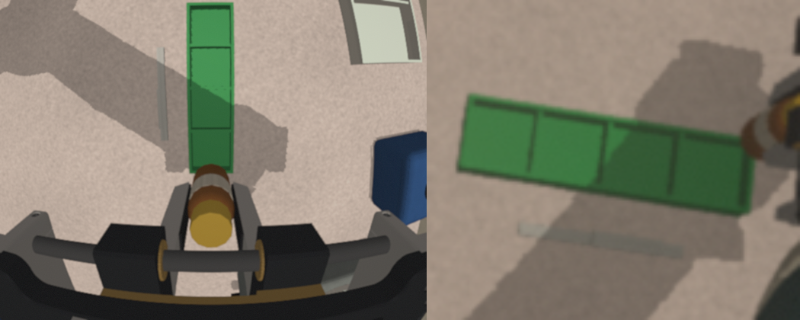

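The wrist view shows the yellow bottle held upright between the pads, in line with the rack's long axis, with the rack's far corners at (247,5) and (304,5) in the full picture. I'll check those corners, then lower.

```bash
python3 - <<'E'
from h import *
o=status.get_obs()
for c in((246.8,5.2),(304.5,5.2),(250,61),(305,61)): print(wpt(c,.024,o["tool_pos"],o["tool_rot"]).round(4))
B=box(.5409,-.228,-.1756,0,.06,.228,.024); print(B[[3,7]].round(4)); 
rel((.526,-.311,.033),-.176)
E
```

```text
[ 0.5304 -0.1146  0.024 ]
[ 0.585  -0.1245  0.024 ]
[ 0.5235 -0.1721  0.024 ]
[ 0.5749 -0.1813  0.024 ]
[[ 0.5313 -0.1105  0.024 ]
 [ 0.5904 -0.121   0.024 ]]
t 5.6 shift [-3.900e+00 -1.000e-01  1.276e+02] spin -0.003
```

Emit:
jog_arm(targets=[{"dx": -3, "dy": 0, "dz": 10, "spin": 0, "grip": -1}, {"dx": -3, "dy": 0, "dz": 35, "spin": 0, "grip": -1}, {"dx": -3, "dy": 0, "dz": 65, "spin": 0, "grip": -1}, {"dx": -3, "dy": 0, "dz": 90, "spin": 0, "grip": -1}, {"dx": -3, "dy": 0, "dz": 108, "spin": 0, "grip": -1}, {"dx": -3, "dy": 0, "dz": 116, "spin": 0, "grip": -1}, {"dx": -3, "dy": 0, "dz": 120, "spin": 0, "grip": -1}, {"dx": -3, "dy": 0, "dz": 120, "spin": 0, "grip": -1}])

```text
time_s: 6.27
tool_pos: [0.5256, -0.3116, 0.0402]
tool_rot: [0.768, 0.64, -0.0, -0.0]
force: [-0.1, -0.3, -0.9]
width: 0.34
gripper_force: 25.0
```

```bash
python3 -c "
from h import *
rel((.526,-.311,.031),-.176); print(status.get_obs()['force'])"
```

```text
t 6.27 shift [0.6 0.3 9.2] spin -0.005
[-0.10381035 -0.34752061 -0.88965864]
```

Emit:
jog_arm(targets=[{"dx": 0, "dy": 0, "dz": 5, "spin": 0, "grip": -1}, {"dx": 0, "dy": 0, "dz": 7, "spin": 0, "grip": -1}, {"dx": 0, "dy": 0, "dz": 8, "spin": 0, "grip": -1}, {"dx": 0, "dy": 0, "dz": 9, "spin": 0, "grip": -1}, {"dx": 0, "dy": 0, "dz": 9.5, "spin": 0, "grip": -1}, {"dx": 0, "dy": 0, "dz": 10, "spin": 0, "grip": -1}, {"dx": 0, "dy": 0, "dz": 10, "spin": 0, "grip": -1}, {"dx": 0, "dy": 0, "dz": 10, "spin": 0, "grip": -1}])

```text
time_s: 6.93
tool_pos: [0.5257, -0.3119, 0.0306]
tool_rot: [0.768, 0.64, 0.0, 0.0]
force: [-0.2, 0.5, -0.4]
width: 0.334
gripper_force: 25.0
```

Emit:
jog_arm(targets=[{"dx": 0, "dy": 0, "dz": 0.5, "spin": 0, "grip": -1}, {"dx": 0, "dy": 0, "dz": 1, "spin": 0, "grip": -1}, {"dx": 0, "dy": 0, "dz": 1, "spin": 0, "grip": -1}])

```text
time_s: 7.18
tool_pos: [0.5258, -0.312, 0.0304]
tool_rot: [0.768, 0.64, 0.0, 0.0]
force: [-3.8, 3.2, 14.8]
width: 0.333
gripper_force: 25.0
```

Emit:
jog_arm(targets=[{"dx": 0, "dy": 0, "dz": 0, "spin": 0, "grip": 1}, {"dx": 0, "dy": 0, "dz": 0, "spin": 0, "grip": 1}, {"dx": 0, "dy": 0, "dz": 0, "spin": 0, "grip": 1}, {"dx": 0, "dy": 0, "dz": 0, "spin": 0, "grip": 1}, {"dx": 0, "dy": 0, "dz": 0, "spin": 0, "grip": 1}, {"dx": 0, "dy": 0, "dz": -10, "spin": 0, "grip": 1}, {"dx": 0, "dy": 0, "dz": -40, "spin": 0, "grip": 1}, {"dx": 0, "dy": 0, "dz": -75, "spin": 0, "grip": 1}])

```text
time_s: 7.85
tool_pos: [0.5245, -0.3114, 0.1045]
tool_rot: [0.768, 0.64, -0.001, -0.001]
force: [0.3, -0.4, 1.6]
width: 0.864
gripper_force: 0.0
```

```bash
python3 -c "
from h import *
rel((.5565,.2235,.15),-.387)"
```

```text
t 7.85 shift [532.  -65.2 -45.1] spin 0.206
```

Emit:
jog_arm(targets=[{"dx": 0, "dy": 0, "dz": -35, "spin": 0, "grip": 1}, {"dx": 20, "dy": -2, "dz": -45, "spin": 0, "grip": 1}, {"dx": 57, "dy": -7, "dz": -45, "spin": 0.03, "grip": 1}, {"dx": 95, "dy": -12, "dz": -45, "spin": 0.06, "grip": 1}, {"dx": 133, "dy": -16, "dz": -45, "spin": 0.09, "grip": 1}, {"dx": 171, "dy": -21, "dz": -45, "spin": 0.12, "grip": 1}, {"dx": 209, "dy": -26, "dz": -45, "spin": 0.15, "grip": 1}, {"dx": 247, "dy": -30, "dz": -45, "spin": 0.18, "grip": 1}])

```text
time_s: 8.52
tool_pos: [0.5404, -0.0617, 0.1503]
tool_rot: [0.823, 0.568, 0.0, 0.0]
force: [0.1, -0.4, 0.6]
width: 1.003
gripper_force: 0.0
```

```bash
python3 - <<'E'
from h import *
t=imaging.camera("top"); s=imaging.camera("side")
cv2.imwrite("pics/b1.png",np.hstack([cv2.resize(t[150:270,330:470],(400,343)),cv2.resize(s[200:320,300:440],(400,343))])[:,:,::-1])
rel((.5565,.2235,.15),-.387)
E
```

```text
t 8.62 shift [268.3 -83.    0.5] spin 0.033
```

View pics/b1.png

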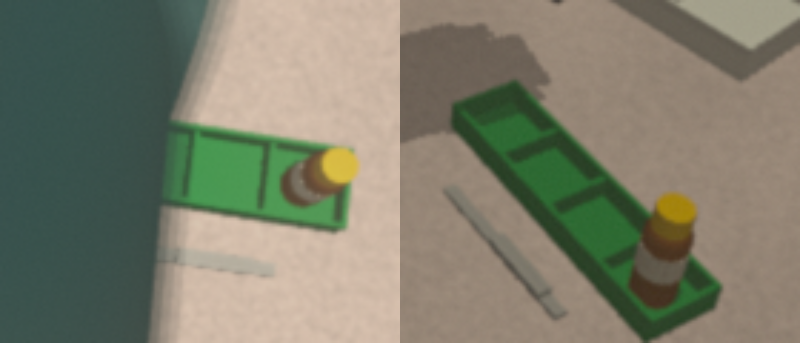

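The yellow bottle stands upright in the right-end well, its cap at (340,165) in the top crop and (675,210) in the side crop. On to white.

Emit:
jog_arm(targets=[{"dx": 37, "dy": -11, "dz": 0, "spin": 0.02, "grip": 1}, {"dx": 74, "dy": -23, "dz": 0, "spin": 0.03, "grip": 1}, {"dx": 111, "dy": -34, "dz": 0, "spin": 0.03, "grip": 1}, {"dx": 148, "dy": -46, "dz": 0, "spin": 0.03, "grip": 1}, {"dx": 185, "dy": -57, "dz": 0, "spin": 0.03, "grip": 1}, {"dx": 222, "dy": -69, "dz": 0, "spin": 0.03, "grip": 1}, {"dx": 255, "dy": -79, "dz": 0, "spin": 0.03, "grip": 1}, {"dx": 266, "dy": -83, "dz": 0, "spin": 0.03, "grip": 1}])

```text
time_s: 9.28
tool_pos: [0.5566, 0.22, 0.1498]
tool_rot: [0.829, 0.559, 0.0, -0.001]
force: [0.6, 0.8, 0.0]
width: 0.999
gripper_force: 0.0
```

Emit:
jog_arm(targets=[{"dx": 0, "dy": 0, "dz": 0, "spin": 0, "grip": 1}, {"dx": 0, "dy": 0, "dz": 0, "spin": 0, "grip": 1}])

```text
time_s: 9.45
tool_pos: [0.5571, 0.214, 0.1497]
tool_rot: [0.831, 0.556, -0.0, 0.0]
force: [0.6, -0.1, 0.2]
width: 1.0
gripper_force: 0.0
```

```bash
python3 - <<'E'
from h import *
rel((.5565,.2235,.036),-.387)
E
```

```text
t 9.45 shift [  8.6  -4.2 113.7] spin -0.004
```

Emit:
jog_arm(targets=[{"dx": 9, "dy": -4, "dz": 0, "spin": 0, "grip": 1}, {"dx": 9, "dy": -4, "dz": 10, "spin": 0, "grip": 1}, {"dx": 9, "dy": -4, "dz": 35, "spin": 0, "grip": 1}, {"dx": 9, "dy": -4, "dz": 65, "spin": 0, "grip": 1}, {"dx": 9, "dy": -4, "dz": 90, "spin": 0, "grip": 1}, {"dx": 9, "dy": -4, "dz": 105, "spin": 0, "grip": 1}, {"dx": 9, "dy": -4, "dz": 113, "spin": 0, "grip": 1}, {"dx": 9, "dy": -4, "dz": 114, "spin": 0, "grip": 1}])

```text
time_s: 10.12
tool_pos: [0.556, 0.2234, 0.0338]
tool_rot: [0.831, 0.556, -0.001, 0.0]
force: [-0.7, 0.0, -0.6]
width: 1.0
gripper_force: 0.0
```

```bash
python3 - <<'E'
from h import *
rel((.5565,.2235,.036),-.387)
E
```

```text
t 10.12 shift [ 0.3  0.4 -2.2] spin -0.005
```

Position good; raising 1 mm and closing.

Emit:
jog_arm(targets=[{"dx": 0, "dy": 0, "dz": -1, "spin": 0, "grip": -1}, {"dx": 0, "dy": 0, "dz": -1, "spin": 0, "grip": -1}, {"dx": 0, "dy": 0, "dz": -1, "spin": 0, "grip": -1}, {"dx": 0, "dy": 0, "dz": -1, "spin": 0, "grip": -1}, {"dx": 0, "dy": 0, "dz": -1, "spin": 0, "grip": -1}, {"dx": 0, "dy": 0, "dz": -1, "spin": 0, "grip": -1}, {"dx": 0, "dy": 0, "dz": -1, "spin": 0, "grip": -1}, {"dx": 0, "dy": 0, "dz": -1, "spin": 0, "grip": -1}], force=20)

```text
time_s: 10.78
tool_pos: [0.5567, 0.2246, 0.0366]
tool_rot: [0.831, 0.556, 0.0, 0.0]
force: [0.3, -0.4, 0.6]
width: 0.471
gripper_force: 0.0
```

Emit:
jog_arm(targets=[{"dx": 0, "dy": 0, "dz": 0, "spin": 0, "grip": -1}, {"dx": 0, "dy": 0, "dz": 0, "spin": 0, "grip": -1}, {"dx": 0, "dy": 0, "dz": 0, "spin": 0, "grip": -1}, {"dx": 0, "dy": 0, "dz": 0, "spin": 0, "grip": -1}], force=25)

```text
time_s: 11.12
tool_pos: [0.5567, 0.2245, 0.0365]
tool_rot: [0.831, 0.556, 0.0, 0.0]
force: [0.1, 0.2, 0.0]
width: 0.328
gripper_force: 25.0
```

```bash
python3 - <<'E'
from h import *
rel((.536,-.2556,.16),-.176)
E
```

```text
t 11.12 shift [-451.8  163.8 -123.5] spin -0.215
```

Emit:
jog_arm(targets=[{"dx": 0, "dy": 0, "dz": -10, "spin": 0, "grip": -1}, {"dx": 0, "dy": 0, "dz": -35, "spin": 0, "grip": -1}, {"dx": 0, "dy": 0, "dz": -70, "spin": 0, "grip": -1}, {"dx": 0, "dy": 0, "dz": -105, "spin": 0, "grip": -1}, {"dx": -10, "dy": 4, "dz": -124, "spin": -0.01, "grip": -1}, {"dx": -35, "dy": 13, "dz": -124, "spin": -0.03, "grip": -1}, {"dx": -70, "dy": 25, "dz": -124, "spin": -0.06, "grip": -1}, {"dx": -105, "dy": 38, "dz": -124, "spin": -0.09, "grip": -1}])

```text
time_s: 11.78
tool_pos: [0.5514, 0.1124, 0.1614]
tool_rot: [0.804, 0.594, 0.0, 0.0]
force: [1.3, -1.3, -1.5]
width: 0.335
gripper_force: 25.0
```

```bash
python3 - <<'E'
from h import *
rel((.536,-.2556,.16),-.176)
E
```

```text
t 11.78 shift [-356.3   93.2    1.3] spin -0.122
```

Emit:
jog_arm(targets=[{"dx": -37, "dy": 10, "dz": 0, "spin": -0.02, "grip": -1}, {"dx": -74, "dy": 19, "dz": 0, "spin": -0.04, "grip": -1}, {"dx": -111, "dy": 29, "dz": 0, "spin": -0.06, "grip": -1}, {"dx": -148, "dy": 38, "dz": 0, "spin": -0.08, "grip": -1}, {"dx": -185, "dy": 48, "dz": 0, "spin": -0.1, "grip": -1}, {"dx": -222, "dy": 58, "dz": 0, "spin": -0.12, "grip": -1}, {"dx": -259, "dy": 68, "dz": 0, "spin": -0.12, "grip": -1}, {"dx": -295, "dy": 77, "dz": 0, "spin": -0.12, "grip": -1}])

```text
time_s: 12.45
tool_pos: [0.5374, -0.1936, 0.1613]
tool_rot: [0.768, 0.64, 0.0, 0.0]
force: [0.5, 0.7, -0.7]
width: 0.338
gripper_force: 25.0
```

Emit:
jog_arm(targets=[{"dx": 0, "dy": 0, "dz": 0, "spin": 0, "grip": -1}, {"dx": 0, "dy": 0, "dz": 0, "spin": 0, "grip": -1}])

```text
time_s: 12.62
tool_pos: [0.5372, -0.194, 0.1611]
tool_rot: [0.769, 0.639, -0.0, 0.0]
force: [-0.4, 0.3, -0.4]
width: 0.334
gripper_force: 25.0
```

```bash
python3 - <<'E'
from h import *
rel((.536,-.2556,.04),-.176)
E
```

```text
t 12.62 shift [-60.7  10.2 121.1] spin -0.009
```

Emit:
jog_arm(targets=[{"dx": -25, "dy": 4, "dz": 0, "spin": 0, "grip": -1}, {"dx": -50, "dy": 8, "dz": 0, "spin": 0, "grip": -1}, {"dx": -60, "dy": 10, "dz": 0, "spin": 0, "grip": -1}, {"dx": -61, "dy": 10, "dz": 5, "spin": -0.01, "grip": -1}, {"dx": -61, "dy": 10, "dz": 30, "spin": -0.01, "grip": -1}, {"dx": -61, "dy": 10, "dz": 60, "spin": -0.01, "grip": -1}, {"dx": -61, "dy": 10, "dz": 80, "spin": -0.01, "grip": -1}, {"dx": -61, "dy": 10, "dz": 85, "spin": -0.01, "grip": -1}])

```text
time_s: 13.28
tool_pos: [0.5356, -0.2507, 0.0723]
tool_rot: [0.764, 0.645, -0.001, -0.002]
force: [0.4, 1.3, -1.1]
width: 0.334
gripper_force: 25.0
```

```bash
python3 - <<'E'
from h import *
rel((.536,-.2556,.032),-.176)
E
```

```text
t 13.28 shift [-4.8  1.4 40.3] spin 0.007
```

Emit:
jog_arm(targets=[{"dx": -3, "dy": 1, "dz": 5, "spin": 0, "grip": -1}, {"dx": -4, "dy": 1, "dz": 18, "spin": 0, "grip": -1}, {"dx": -4, "dy": 1, "dz": 28, "spin": 0, "grip": -1}, {"dx": -4, "dy": 1, "dz": 34, "spin": 0, "grip": -1}, {"dx": -4, "dy": 1, "dz": 37, "spin": 0, "grip": -1}, {"dx": -4, "dy": 1, "dz": 39, "spin": 0, "grip": -1}, {"dx": -4, "dy": 1, "dz": 39, "spin": 0, "grip": -1}, {"dx": -4, "dy": 1, "dz": 39, "spin": 0, "grip": -1}])

```text
time_s: 13.95
tool_pos: [0.5372, -0.2576, 0.0368]
tool_rot: [0.765, 0.644, 0.0, 0.0]
force: [0.1, 0.2, -1.7]
width: 0.337
gripper_force: 25.0
```

Emit:
jog_arm(targets=[{"dx": 0, "dy": 0, "dz": 2, "spin": 0, "grip": -1}, {"dx": 0, "dy": 0, "dz": 4, "spin": 0, "grip": -1}, {"dx": 0, "dy": 0, "dz": 5, "spin": 0, "grip": -1}, {"dx": 0, "dy": 0, "dz": 5.5, "spin": 0, "grip": -1}, {"dx": 0, "dy": 0, "dz": 5.5, "spin": 0, "grip": -1}, {"dx": 0, "dy": 0, "dz": 5.5, "spin": 0, "grip": -1}])

```text
time_s: 14.45
tool_pos: [0.537, -0.2575, 0.031]
tool_rot: [0.765, 0.644, -0.0, 0.0]
force: [-1.1, -0.4, -0.4]
width: 0.331
gripper_force: 25.0
```

Emit:
jog_arm(targets=[{"dx": 0, "dy": 0, "dz": 0.5, "spin": 0, "grip": -1}, {"dx": 0, "dy": 0, "dz": 0.5, "spin": 0, "grip": -1}])

```text
time_s: 14.62
tool_pos: [0.537, -0.2575, 0.0305]
tool_rot: [0.765, 0.644, -0.0, 0.0]
force: [0.2, 0.5, -0.7]
width: 0.334
gripper_force: 25.0
```

Emit:
jog_arm(targets=[{"dx": 0, "dy": 0, "dz": 0.5, "spin": 0, "grip": -1}, {"dx": 0, "dy": 0, "dz": 0.5, "spin": 0, "grip": -1}])

```text
time_s: 14.78
tool_pos: [0.5371, -0.2576, 0.0304]
tool_rot: [0.765, 0.644, 0.0, 0.0]
force: [-1.5, 1.4, 6.1]
width: 0.334
gripper_force: 25.0
```

Emit:
jog_arm(targets=[{"dx": 0, "dy": 0, "dz": 0.5, "spin": 0, "grip": -1}, {"dx": 0, "dy": 0, "dz": 0.5, "spin": 0, "grip": -1}])

```text
time_s: 14.95
tool_pos: [0.5372, -0.2576, 0.0303]
tool_rot: [0.765, 0.644, 0.0, 0.0]
force: [-3.0, 2.8, 12.5]
width: 0.332
gripper_force: 25.0
```

Contact with the floor; releasing.

Emit:
jog_arm(targets=[{"dx": 0, "dy": 0, "dz": 0, "spin": 0, "grip": 1}, {"dx": 0, "dy": 0, "dz": 0, "spin": 0, "grip": 1}, {"dx": 0, "dy": 0, "dz": 0, "spin": 0, "grip": 1}, {"dx": 0, "dy": 0, "dz": 0, "spin": 0, "grip": 1}, {"dx": 0, "dy": 0, "dz": 0, "spin": 0, "grip": 1}, {"dx": 0, "dy": 0, "dz": -10, "spin": 0, "grip": 1}, {"dx": 0, "dy": 0, "dz": -40, "spin": 0, "grip": 1}, {"dx": 0, "dy": 0, "dz": -75, "spin": 0, "grip": 1}])

```text
time_s: 15.62
tool_pos: [0.5358, -0.2572, 0.1045]
tool_rot: [0.765, 0.644, -0.001, -0.001]
force: [0.3, -0.1, 0.5]
width: 0.869
gripper_force: 0.0
```

```bash
python3 -c "
from h import *
rel((.533,.1725,.15),-.387)"
```

```text
t 15.62 shift [423.  -76.2 -45.2] spin 0.216
```

Emit:
jog_arm(targets=[{"dx": 0, "dy": 0, "dz": -35, "spin": 0, "grip": 1}, {"dx": 20, "dy": -4, "dz": -45, "spin": 0, "grip": 1}, {"dx": 57, "dy": -10, "dz": -45, "spin": 0.03, "grip": 1}, {"dx": 95, "dy": -17, "dz": -45, "spin": 0.06, "grip": 1}, {"dx": 133, "dy": -24, "dz": -45, "spin": 0.09, "grip": 1}, {"dx": 171, "dy": -31, "dz": -45, "spin": 0.12, "grip": 1}, {"dx": 209, "dy": -38, "dz": -45, "spin": 0.15, "grip": 1}, {"dx": 240, "dy": -43, "dz": -45, "spin": 0.18, "grip": 1}])

```text
time_s: 16.28
tool_pos: [0.5351, -0.0109, 0.1502]
tool_rot: [0.82, 0.573, 0.0, -0.0]
force: [0.9, 0.9, 0.4]
width: 0.997
gripper_force: 0.0
```

```bash
python3 - <<'E'
from h import *
rel((.533,.1725,.15),-.387)
E
```

```text
t 16.28 shift [171.4 -65.1   0.4] spin 0.036
```

Emit:
jog_arm(targets=[{"dx": 37, "dy": -14, "dz": 0, "spin": 0.02, "grip": 1}, {"dx": 74, "dy": -28, "dz": 0, "spin": 0.03, "grip": 1}, {"dx": 111, "dy": -42, "dz": 0, "spin": 0.035, "grip": 1}, {"dx": 145, "dy": -55, "dz": 0, "spin": 0.035, "grip": 1}, {"dx": 165, "dy": -63, "dz": 0, "spin": 0.035, "grip": 1}, {"dx": 170, "dy": -65, "dz": 0, "spin": 0.035, "grip": 1}, {"dx": 170, "dy": -65, "dz": 0, "spin": 0.035, "grip": 1}, {"dx": 170, "dy": -65, "dz": 0, "spin": 0.035, "grip": 1}])

```text
time_s: 16.95
tool_pos: [0.533, 0.1673, 0.1499]
tool_rot: [0.83, 0.558, 0.0, 0.0]
force: [0.1, -0.7, 0.0]
width: 1.002
gripper_force: 0.0
```

```bash
python3 - <<'E'
from h import *
rel((.533,.1725,.036),-.387)
E
```

```text
t 16.95 shift [  4.8  -2.1 113.9] spin 0.0
```

Emit:
jog_arm(targets=[{"dx": 5, "dy": -2, "dz": 0, "spin": 0, "grip": 1}, {"dx": 5, "dy": -2, "dz": 10, "spin": 0, "grip": 1}, {"dx": 5, "dy": -2, "dz": 35, "spin": 0, "grip": 1}, {"dx": 5, "dy": -2, "dz": 65, "spin": 0, "grip": 1}, {"dx": 5, "dy": -2, "dz": 90, "spin": 0, "grip": 1}, {"dx": 5, "dy": -2, "dz": 105, "spin": 0, "grip": 1}, {"dx": 5, "dy": -2, "dz": 112, "spin": 0, "grip": 1}, {"dx": 5, "dy": -2, "dz": 113, "spin": 0, "grip": 1}])

```text
time_s: 17.62
tool_pos: [0.5323, 0.1726, 0.035]
tool_rot: [0.83, 0.558, -0.001, 0.0]
force: [0.5, 0.3, 1.0]
width: 1.002
gripper_force: 0.0
```

```bash
python3 - <<'E'
from h import *
rel((.533,.1725,.036),-.387)
E
```

```text
t 17.62 shift [ 0.2  0.7 -1. ] spin -0.0
```

Emit:
jog_arm(targets=[{"dx": 0, "dy": 0, "dz": 0, "spin": 0, "grip": -1}, {"dx": 0, "dy": 0, "dz": 0, "spin": 0, "grip": -1}, {"dx": 0, "dy": 0, "dz": 0, "spin": 0, "grip": -1}, {"dx": 0, "dy": 0, "dz": 0, "spin": 0, "grip": -1}, {"dx": 0, "dy": 0, "dz": 0, "spin": 0, "grip": -1}, {"dx": 0, "dy": 0, "dz": 0, "spin": 0, "grip": -1}, {"dx": 0, "dy": 0, "dz": 0, "spin": 0, "grip": -1}, {"dx": 0, "dy": 0, "dz": 0, "spin": 0, "grip": -1}], force=20)

```text
time_s: 18.28
tool_pos: [0.533, 0.1737, 0.0366]
tool_rot: [0.83, 0.558, 0.0, 0.0]
force: [-0.7, -0.3, -0.0]
width: 0.471
gripper_force: 0.0
```

Emit:
jog_arm(targets=[{"dx": 0, "dy": 0, "dz": 0, "spin": 0, "grip": -1}, {"dx": 0, "dy": 0, "dz": 0, "spin": 0, "grip": -1}, {"dx": 0, "dy": 0, "dz": 0, "spin": 0, "grip": -1}, {"dx": 0, "dy": 0, "dz": 0, "spin": 0, "grip": -1}], force=25)

```text
time_s: 18.62
tool_pos: [0.533, 0.1736, 0.0365]
tool_rot: [0.83, 0.558, -0.0, 0.0]
force: [0.9, -0.2, -0.2]
width: 0.335
gripper_force: 25.0
```

```bash
python3 - <<'E'
from h import *
rel((.5458,-.2005,.16),-.176)
E
```

```text
t 18.62 shift [-341.8  152.7 -123.5] spin -0.21
```

Emit:
jog_arm(targets=[{"dx": 0, "dy": 0, "dz": -10, "spin": 0, "grip": -1}, {"dx": 0, "dy": 0, "dz": -35, "spin": 0, "grip": -1}, {"dx": 0, "dy": 0, "dz": -70, "spin": 0, "grip": -1}, {"dx": 0, "dy": 0, "dz": -105, "spin": 0, "grip": -1}, {"dx": -10, "dy": 4, "dz": -124, "spin": -0.01, "grip": -1}, {"dx": -35, "dy": 15, "dz": -124, "spin": -0.03, "grip": -1}, {"dx": -70, "dy": 31, "dz": -124, "spin": -0.06, "grip": -1}, {"dx": -105, "dy": 47, "dz": -124, "spin": -0.09, "grip": -1}])

```text
time_s: 19.28
tool_pos: [0.5368, 0.0581, 0.1615]
tool_rot: [0.803, 0.596, 0.001, 0.0]
force: [0.9, 0.5, -0.2]
width: 0.336
gripper_force: 25.0
```

```bash
python3 - <<'E'
from h import *
rel((.5458,-.2005,.16),-.176)
E
```

```text
t 19.28 shift [-245.    83.2    1.4] spin -0.117
```

Emit:
jog_arm(targets=[{"dx": -37, "dy": 13, "dz": 0, "spin": -0.02, "grip": -1}, {"dx": -74, "dy": 25, "dz": 0, "spin": -0.04, "grip": -1}, {"dx": -111, "dy": 38, "dz": 0, "spin": -0.06, "grip": -1}, {"dx": -148, "dy": 50, "dz": 0, "spin": -0.08, "grip": -1}, {"dx": -185, "dy": 63, "dz": 0, "spin": -0.1, "grip": -1}, {"dx": -220, "dy": 75, "dz": 0, "spin": -0.115, "grip": -1}, {"dx": -238, "dy": 81, "dz": 0, "spin": -0.115, "grip": -1}, {"dx": -243, "dy": 83, "dz": 0, "spin": -0.115, "grip": -1}])

```text
time_s: 19.95
tool_pos: [0.5445, -0.2023, 0.1613]
tool_rot: [0.77, 0.638, -0.0, 0.001]
force: [0.1, -0.1, -1.9]
width: 0.335
gripper_force: 25.0
```

Emit:
jog_arm(targets=[{"dx": 0, "dy": 0, "dz": 0, "spin": 0, "grip": -1}, {"dx": 0, "dy": 0, "dz": 0, "spin": 0, "grip": -1}])

```text
time_s: 20.12
tool_pos: [0.5455, -0.1971, 0.1607]
tool_rot: [0.768, 0.64, 0.0, -0.0]
force: [0.4, 0.5, -0.9]
width: 0.331
gripper_force: 25.0
```

```bash
python3 - <<'E'
from h import *
rel((.5458,-.2005,.04),-.176)
E
```

```text
t 20.12 shift [ -3.4   0.9 120.7] spin -0.005
```

Emit:
jog_arm(targets=[{"dx": -3, "dy": 1, "dz": 10, "spin": 0, "grip": -1}, {"dx": -3, "dy": 1, "dz": 35, "spin": 0, "grip": -1}, {"dx": -3, "dy": 1, "dz": 65, "spin": 0, "grip": -1}, {"dx": -3, "dy": 1, "dz": 90, "spin": 0, "grip": -1}, {"dx": -3, "dy": 1, "dz": 108, "spin": 0, "grip": -1}, {"dx": -3, "dy": 1, "dz": 118, "spin": 0, "grip": -1}, {"dx": -3, "dy": 1, "dz": 123, "spin": 0, "grip": -1}, {"dx": -3, "dy": 1, "dz": 123, "spin": 0, "grip": -1}])

```text
time_s: 20.78
tool_pos: [0.5458, -0.2004, 0.0369]
tool_rot: [0.768, 0.641, -0.0, -0.0]
force: [0.2, 0.0, -1.3]
width: 0.337
gripper_force: 25.0
```

```bash
python3 - <<'E'
from h import *
rel((.5458,-.2005,.031),-.176)
E
```

```text
t 20.78 shift [-0.   0.1  5.9] spin -0.004
```

Emit:
jog_arm(targets=[{"dx": 0, "dy": 0, "dz": 2, "spin": 0, "grip": -1}, {"dx": 0, "dy": 0, "dz": 4, "spin": 0, "grip": -1}, {"dx": 0, "dy": 0, "dz": 5.5, "spin": 0, "grip": -1}, {"dx": 0, "dy": 0, "dz": 6, "spin": 0, "grip": -1}, {"dx": 0, "dy": 0, "dz": 6.5, "spin": 0, "grip": -1}, {"dx": 0, "dy": 0, "dz": 6.5, "spin": 0, "grip": -1}])

```text
time_s: 21.28
tool_pos: [0.546, -0.2011, 0.0311]
tool_rot: [0.768, 0.64, 0.0, 0.0]
force: [0.1, 0.5, -1.0]
width: 0.336
gripper_force: 25.0
```

Emit:
jog_arm(targets=[{"dx": 0, "dy": 0, "dz": 0.5, "spin": 0, "grip": -1}, {"dx": 0, "dy": 0, "dz": 0.5, "spin": 0, "grip": -1}])

```text
time_s: 21.45
tool_pos: [0.5459, -0.2011, 0.0305]
tool_rot: [0.768, 0.64, 0.0, 0.0]
force: [-0.1, -0.3, -1.1]
width: 0.336
gripper_force: 25.0
```

Emit:
jog_arm(targets=[{"dx": 0, "dy": 0, "dz": 0.5, "spin": 0, "grip": -1}, {"dx": 0, "dy": 0, "dz": 0.5, "spin": 0, "grip": -1}])

```text
time_s: 21.62
tool_pos: [0.546, -0.2011, 0.0304]
tool_rot: [0.768, 0.64, 0.0, 0.0]
force: [-1.7, 1.8, 6.5]
width: 0.333
gripper_force: 25.0
```

Emit:
jog_arm(targets=[{"dx": 0, "dy": 0, "dz": 0.5, "spin": 0, "grip": -1}, {"dx": 0, "dy": 0, "dz": 0.5, "spin": 0, "grip": -1}])

```text
time_s: 21.78
tool_pos: [0.5462, -0.2012, 0.0303]
tool_rot: [0.768, 0.64, 0.0, 0.0]
force: [-3.3, 1.5, 13.9]
width: 0.335
gripper_force: 25.0
```

Emit:
jog_arm(targets=[{"dx": 0, "dy": 0, "dz": 0, "spin": 0, "grip": 1}, {"dx": 0, "dy": 0, "dz": 0, "spin": 0, "grip": 1}, {"dx": 0, "dy": 0, "dz": 0, "spin": 0, "grip": 1}, {"dx": 0, "dy": 0, "dz": 0, "spin": 0, "grip": 1}, {"dx": 0, "dy": 0, "dz": 0, "spin": 0, "grip": 1}, {"dx": 0, "dy": 0, "dz": -10, "spin": 0, "grip": 1}, {"dx": 0, "dy": 0, "dz": -40, "spin": 0, "grip": 1}, {"dx": 0, "dy": 0, "dz": -75, "spin": 0, "grip": 1}])

```text
time_s: 22.45
tool_pos: [0.5447, -0.2009, 0.1046]
tool_rot: [0.768, 0.64, -0.001, -0.001]
force: [0.4, 1.4, 1.2]
width: 0.864
gripper_force: 0.0
```

```bash
python3 -c "
from h import *
rel((.512,.1175,.15),-.387)"
```

```text
t 22.45 shift [307.3 -89.7 -45.3] spin 0.206
```

Emit:
jog_arm(targets=[{"dx": 0, "dy": 0, "dz": -35, "spin": 0, "grip": 1}, {"dx": 20, "dy": -6, "dz": -45, "spin": 0, "grip": 1}, {"dx": 57, "dy": -17, "dz": -45, "spin": 0.03, "grip": 1}, {"dx": 95, "dy": -28, "dz": -45, "spin": 0.06, "grip": 1}, {"dx": 133, "dy": -39, "dz": -45, "spin": 0.09, "grip": 1}, {"dx": 165, "dy": -48, "dz": -45, "spin": 0.12, "grip": 1}, {"dx": 180, "dy": -52, "dz": -45, "spin": 0.15, "grip": 1}, {"dx": 185, "dy": -54, "dz": -45, "spin": 0.18, "grip": 1}])

```text
time_s: 23.12
tool_pos: [0.5259, -0.0058, 0.1501]
tool_rot: [0.822, 0.57, 0.0, -0.0]
force: [-0.6, -0.1, 0.7]
width: 1.004
gripper_force: 0.0
```

```bash
python3 - <<'E'
from h import *
o=status.get_obs(); p,q=o["tool_pos"],o["tool_rot"]
w=imaging.camera("wrist"); t=imaging.camera("top")
cv2.imwrite("pics/c1.png",np.hstack([w[:,:,::-1],cv2.resize(t[150:270,330:410],(240,420))[:,:,::-1]])); np.savez("w3.npz",p=p,q=q)
rel((.512,.1175,.15),-.387)
E
```

```text
t 23.22 shift [ 1.126e+02 -5.730e+01  1.000e-01] spin 0.027
```

View pics/c1.png

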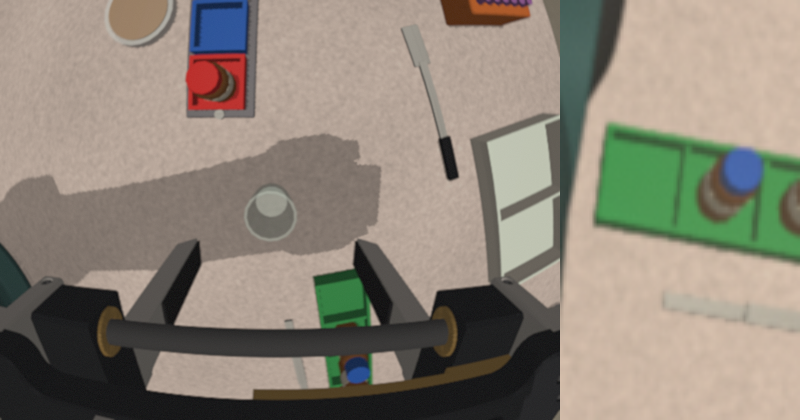

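The wrist view shows the red bottle alone, with its cap top near (203,78). The top crop at right shows blue upright in its well, cap at (741,171), with the left-end well still empty. I'll check red's position.

```bash
python3 - <<'E'
from h import *
w=np.load("w3.npz"); a,e=wray((203,78),w["p"],w["q"]); print((a+e*(.092-a[2])/e[2]).round(4))
K,M,o=cam("top"); d=M@np.linalg.inv(K)@np.array([135+565.5/6-.5,170+277.5/6-.5,1]); s=np.linalg.lstsq(np.c_[d,-e],a-o,rcond=None)[0]; print((o+d*s[0]).round(4),(a+e*s[1]).round(4))
E
```

```text
[0.5124 0.1145 0.092 ]
[0.5123 0.1159 0.0907] [0.5122 0.1148 0.0905]
```

Emit:
jog_arm(targets=[{"dx": 30, "dy": -15, "dz": 0, "spin": 0.02, "grip": 1}, {"dx": 67, "dy": -34, "dz": 0, "spin": 0.025, "grip": 1}, {"dx": 97, "dy": -50, "dz": 0, "spin": 0.025, "grip": 1}, {"dx": 110, "dy": -56, "dz": 0, "spin": 0.025, "grip": 1}, {"dx": 112, "dy": -57, "dz": 0, "spin": 0.025, "grip": 1}, {"dx": 112, "dy": -57, "dz": 0, "spin": 0.025, "grip": 1}, {"dx": 112, "dy": -57, "dz": 0, "spin": 0.025, "grip": 1}])

```text
time_s: 23.8
tool_pos: [0.5127, 0.1138, 0.1497]
tool_rot: [0.83, 0.558, 0.0, 0.0]
force: [0.6, 0.1, -0.3]
width: 1.001
gripper_force: 0.0
```

```bash
python3 - <<'E'
from h import *
rel((.512,.1175,.036),-.387)
E
```

```text
t 23.8 shift [  3.2  -2.1 113.7] spin -0.0
```

Emit:
jog_arm(targets=[{"dx": 2, "dy": -1.5, "dz": 0, "spin": 0, "grip": 1}, {"dx": 2, "dy": -1.5, "dz": 10, "spin": 0, "grip": 1}, {"dx": 2, "dy": -1.5, "dz": 35, "spin": 0, "grip": 1}, {"dx": 2, "dy": -1.5, "dz": 65, "spin": 0, "grip": 1}, {"dx": 2, "dy": -1.5, "dz": 90, "spin": 0, "grip": 1}, {"dx": 2, "dy": -1.5, "dz": 105, "spin": 0, "grip": 1}, {"dx": 2, "dy": -1.5, "dz": 112, "spin": 0, "grip": 1}, {"dx": 2, "dy": -1.5, "dz": 113, "spin": 0, "grip": 1}])

```text
time_s: 24.47
tool_pos: [0.511, 0.1169, 0.035]
tool_rot: [0.83, 0.558, -0.001, -0.0]
force: [-0.2, 0.7, 0.7]
width: 0.999
gripper_force: 0.0
```

```bash
python3 - <<'E'
from h import *
rel((.512,.116,.036),-.387)
E
```

```text
t 24.47 shift [-0.4  1.3 -1. ] spin -0.0
```

Emit:
jog_arm(targets=[{"dx": 0, "dy": 0, "dz": 0, "spin": 0, "grip": -1}, {"dx": 0, "dy": 0, "dz": 0, "spin": 0, "grip": -1}, {"dx": 0, "dy": 0, "dz": 0, "spin": 0, "grip": -1}, {"dx": 0, "dy": 0, "dz": 0, "spin": 0, "grip": -1}, {"dx": 0, "dy": 0, "dz": 0, "spin": 0, "grip": -1}, {"dx": 0, "dy": 0, "dz": 0, "spin": 0, "grip": -1}, {"dx": 0, "dy": 0, "dz": 0, "spin": 0, "grip": -1}, {"dx": 0, "dy": 0, "dz": 0, "spin": 0, "grip": -1}], force=20)

```text
time_s: 25.13
tool_pos: [0.5117, 0.118, 0.0366]
tool_rot: [0.83, 0.558, 0.0, 0.0]
force: [0.8, -0.6, -0.6]
width: 0.471
gripper_force: 0.0
```

Emit:
jog_arm(targets=[{"dx": 0, "dy": 0, "dz": 0, "spin": 0, "grip": -1}, {"dx": 0, "dy": 0, "dz": 0, "spin": 0, "grip": -1}, {"dx": 0, "dy": 0, "dz": 0, "spin": 0, "grip": -1}, {"dx": 0, "dy": 0, "dz": 0, "spin": 0, "grip": -1}], force=25)

```text
time_s: 25.47
tool_pos: [0.5118, 0.1179, 0.0365]
tool_rot: [0.83, 0.558, 0.0, 0.0]
force: [0.9, -0.1, 0.1]
width: 0.335
gripper_force: 25.0
```

```bash
python3 - <<'E'
from h import *
rel((.5555,-.1453,.16),-.176)
E
```

```text
t 25.47 shift [-227.4  139.6 -123.5] spin -0.21
```

Emit:
jog_arm(targets=[{"dx": 0, "dy": 0, "dz": -10, "spin": 0, "grip": -1}, {"dx": 0, "dy": 0, "dz": -35, "spin": 0, "grip": -1}, {"dx": 0, "dy": 0, "dz": -70, "spin": 0, "grip": -1}, {"dx": 0, "dy": 0, "dz": -105, "spin": 0, "grip": -1}, {"dx": -10, "dy": 6, "dz": -124, "spin": -0.01, "grip": -1}, {"dx": -33, "dy": 20, "dz": -124, "spin": -0.04, "grip": -1}, {"dx": -64, "dy": 39, "dz": -124, "spin": -0.08, "grip": -1}, {"dx": -95, "dy": 58, "dz": -124, "spin": -0.12, "grip": -1}])

```text
time_s: 26.13
tool_pos: [0.5297, 0.0075, 0.1616]
tool_rot: [0.793, 0.609, 0.001, 0.0]
force: [0.2, 0.5, -1.0]
width: 0.335
gripper_force: 25.0
```

```bash
python3 - <<'E'
from h import *
rel((.5555,-.1453,.16),-.176)
E
```

```text
t 26.13 shift [-140.9   64.6    1.5] spin -0.086
```

Emit:
jog_arm(targets=[{"dx": -33, "dy": 15, "dz": 0, "spin": -0.02, "grip": -1}, {"dx": -66, "dy": 30, "dz": 0, "spin": -0.04, "grip": -1}, {"dx": -99, "dy": 45, "dz": 0, "spin": -0.06, "grip": -1}, {"dx": -125, "dy": 57, "dz": 0, "spin": -0.08, "grip": -1}, {"dx": -137, "dy": 63, "dz": 0, "spin": -0.085, "grip": -1}, {"dx": -139, "dy": 64, "dz": 0, "spin": -0.085, "grip": -1}, {"dx": -139, "dy": 64, "dz": 0, "spin": -0.085, "grip": -1}, {"dx": -139, "dy": 64, "dz": 0, "spin": -0.085, "grip": -1}])

```text
time_s: 26.8
tool_pos: [0.5548, -0.1418, 0.1607]
tool_rot: [0.768, 0.641, 0.0, -0.0]
force: [-0.3, 0.3, -1.4]
width: 0.334
gripper_force: 25.0
```

```bash
python3 - <<'E'
from h import *
rel((.5555,-.1453,.04),-.176)
E
```

```text
t 26.8 shift [ -3.4   1.4 120.7] spin -0.004
```

Emit:
jog_arm(targets=[{"dx": -3, "dy": 1, "dz": 10, "spin": 0, "grip": -1}, {"dx": -3, "dy": 1, "dz": 35, "spin": 0, "grip": -1}, {"dx": -3, "dy": 1, "dz": 65, "spin": 0, "grip": -1}, {"dx": -3, "dy": 1, "dz": 90, "spin": 0, "grip": -1}, {"dx": -3, "dy": 1, "dz": 108, "spin": 0, "grip": -1}, {"dx": -3, "dy": 1, "dz": 118, "spin": 0, "grip": -1}, {"dx": -3, "dy": 1, "dz": 123, "spin": 0, "grip": -1}, {"dx": -3, "dy": 1, "dz": 123, "spin": 0, "grip": -1}])

```text
time_s: 27.47
tool_pos: [0.555, -0.1455, 0.0369]
tool_rot: [0.768, 0.641, -0.0, -0.0]
force: [0.2, 0.4, -0.7]
width: 0.338
gripper_force: 25.0
```

Emit:
jog_arm(targets=[{"dx": 0, "dy": 0, "dz": 2, "spin": 0, "grip": -1}, {"dx": 0, "dy": 0, "dz": 4, "spin": 0, "grip": -1}, {"dx": 0, "dy": 0, "dz": 5.5, "spin": 0, "grip": -1}, {"dx": 0, "dy": 0, "dz": 6, "spin": 0, "grip": -1}, {"dx": 0, "dy": 0, "dz": 6.5, "spin": 0, "grip": -1}, {"dx": 0, "dy": 0, "dz": 6.5, "spin": 0, "grip": -1}])

```text
time_s: 27.97
tool_pos: [0.5554, -0.146, 0.0311]
tool_rot: [0.768, 0.64, 0.0, 0.0]
force: [0.6, -1.2, -1.2]
width: 0.332
gripper_force: 25.0
```

Emit:
jog_arm(targets=[{"dx": 0, "dy": 0, "dz": 0.5, "spin": 0, "grip": -1}, {"dx": 0, "dy": 0, "dz": 0.5, "spin": 0, "grip": -1}])

```text
time_s: 28.13
tool_pos: [0.5553, -0.146, 0.0305]
tool_rot: [0.768, 0.64, 0.0, 0.0]
force: [-0.5, 0.1, -1.5]
width: 0.336
gripper_force: 25.0
```

Emit:
jog_arm(targets=[{"dx": 0, "dy": 0, "dz": 0.5, "spin": 0, "grip": -1}, {"dx": 0, "dy": 0, "dz": 0.5, "spin": 0, "grip": -1}])

```text
time_s: 28.3
tool_pos: [0.5554, -0.1461, 0.0304]
tool_rot: [0.768, 0.64, 0.0, 0.0]
force: [-1.4, 0.6, 7.4]
width: 0.335
gripper_force: 25.0
```

Emit:
jog_arm(targets=[{"dx": 0, "dy": 0, "dz": 0.5, "spin": 0, "grip": -1}, {"dx": 0, "dy": 0, "dz": 0.5, "spin": 0, "grip": -1}])

```text
time_s: 28.47
tool_pos: [0.5557, -0.1461, 0.0302]
tool_rot: [0.768, 0.64, 0.0, 0.0]
force: [-3.0, 2.2, 13.3]
width: 0.338
gripper_force: 25.0
```

Red is on the floor of its well; releasing and backing off to the left so the cameras can see.

Emit:
jog_arm(targets=[{"dx": 0, "dy": 0, "dz": 0, "spin": 0, "grip": 1}, {"dx": 0, "dy": 0, "dz": 0, "spin": 0, "grip": 1}, {"dx": 0, "dy": 0, "dz": 0, "spin": 0, "grip": 1}, {"dx": 0, "dy": 0, "dz": 0, "spin": 0, "grip": 1}, {"dx": 0, "dy": 0, "dz": 0, "spin": 0, "grip": 1}, {"dx": 0, "dy": 0, "dz": -10, "spin": 0, "grip": 1}, {"dx": 0, "dy": 0, "dz": -40, "spin": 0, "grip": 1}, {"dx": 0, "dy": 0, "dz": -75, "spin": 0, "grip": 1}])

```text
time_s: 29.13
tool_pos: [0.5541, -0.1459, 0.1046]
tool_rot: [0.768, 0.64, -0.001, -0.001]
force: [-0.3, 0.6, 0.8]
width: 0.862
gripper_force: 0.0
```

Emit:
jog_arm(targets=[{"dx": 0, "dy": 0, "dz": -35, "spin": 0, "grip": 1}, {"dx": 20, "dy": -6, "dz": -60, "spin": 0, "grip": 1}, {"dx": 57, "dy": -17, "dz": -80, "spin": 0, "grip": 1}, {"dx": 95, "dy": -28, "dz": -80, "spin": 0, "grip": 1}, {"dx": 133, "dy": -39, "dz": -80, "spin": 0, "grip": 1}, {"dx": 165, "dy": -48, "dz": -80, "spin": 0, "grip": 1}, {"dx": 195, "dy": -58, "dz": -80, "spin": 0, "grip": 1}, {"dx": 225, "dy": -60, "dz": -80, "spin": 0, "grip": 1}])

```text
time_s: 29.8
tool_pos: [0.5356, 0.088, 0.1854]
tool_rot: [0.768, 0.64, 0.0, -0.0]
force: [0.7, 0.1, 0.3]
width: 1.0
gripper_force: 0.0
```

Emit:
jog_arm(targets=[{"dx": 30, "dy": 0, "dz": 0, "spin": 0, "grip": 1}, {"dx": 60, "dy": 0, "dz": 0, "spin": 0, "grip": 1}, {"dx": 80, "dy": 0, "dz": 0, "spin": 0, "grip": 1}, {"dx": 80, "dy": 0, "dz": 0, "spin": 0, "grip": 1}, {"dx": 80, "dy": 0, "dz": 0, "spin": 0, "grip": 1}, {"dx": 80, "dy": 0, "dz": 0, "spin": 0, "grip": 1}])

```text
time_s: 30.3
tool_pos: [0.5512, 0.1638, 0.1848]
tool_rot: [0.768, 0.64, -0.0, 0.0]
force: [-0.4, -0.9, 0.4]
width: 0.996
gripper_force: 0.0
```

```bash
python3 - <<'E'
from h import *
t=imaging.camera("top"); s=imaging.camera("side")
cv2.imwrite("pics/d1.png",np.hstack([cv2.resize(t[150:270,330:470],(400,343)),cv2.resize(s[200:320,300:440],(400,343))])[:,:,::-1])
print(status.get_obs()["time_s"])
E
```

```text
30.4
```

View pics/d1.png

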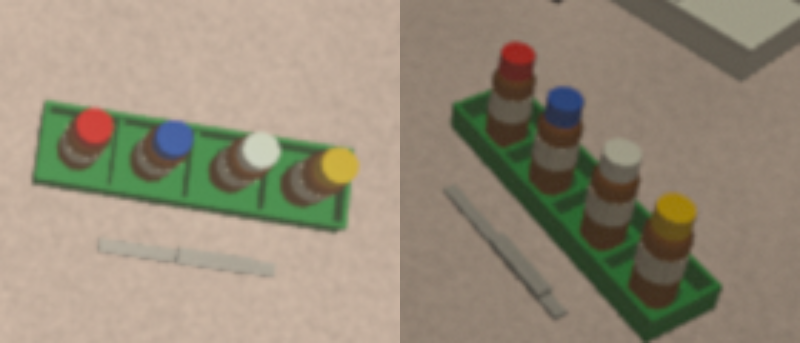

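All four bottles stand upright, one per well. From left to right the caps are red (94,127), blue (173,139), white (261,150), yellow (340,165) in the top crop, the reverse of the stand. Handing in.

```bash
python3 -c "
from station import order; print(order.job_done())"
```

```text
the job is handed in; nothing more can be done
None
```

All four bottles are standing upright in the rack, one to a well, in reversed order (left to right: red, blue, white, yellow); the job was handed in at about 30 s, and no verdict came back.

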